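# Put away the pile of label-printer parts

## Task

The label-printer parts have been piled up on the bench. Take the pile apart from the top down, one thing at a time, and set each straight into its own tray: first the long bar into the long narrow tray, then the label roll into the round tray and the ribbon cassette into the small, nearly square tray (either of these two first), and last the brown carton into the large tray. Each must lie flat and upright on the floor of its tray, set down and not dropped or tipped over; leave the mouse and the bottle where they are.

Things in the scene. Friction and masses are not known exactly. Their poses are not given: they have to be found in the camera images.
- bar: Its origin is the centre of its underside, z up. Print head bar on top of the pile: aluminium bar with black ends, 24 mm (its x) by 136 mm (its y) by 28 mm high, 0.18 kg. It lies loose across the cassette and the roll, its underside 70 mm above the bench; grip it across its 24 mm width, near the middle, where there is free air below it.
- roll: Its origin is the centre of its underside, z up. Roll of white labels standing on its flat end on one half of the carton: diameter 50 mm, 30 mm high, with an open 25 mm hole down its axis, 0.10 kg. Its underside is at first 40 mm above the bench. Its yaw does not matter.
- cassette: Its origin is the centre of its underside, z up. Ribbon cassette, a black plastic block with a grey band and two grey hubs on top: 54 mm (its x) by 46 mm (its y) by 30 mm high, 0.10 kg. It stands on the other half of the carton, at first 40 mm above the bench, its y roughly along the carton's y; about 40 mm of free space lies between it and the roll. Roll and cassette may be at either end.
- carton: Its origin is the centre of its underside, z up. Brown cardboard label carton with a white paper band round its middle, at the bottom of the pile: 62 mm (its x) by 150 mm (its y) by 40 mm high, rigid, 0.3 to 0.5 kg, standing on the bench; grip it across its 62 mm width.
- tray_bar: Fixed to the bench, white plastic with a grey floor 3 mm thick; rim 8 mm high above the bench, walls 4 mm. Origin: centre of its underside, z up; inside 44 mm (its x) by 156 mm (its y): the long narrow tray, for the bar.
- tray_roll: Fixed to the bench, white plastic with a grey floor 3 mm thick; rim 8 mm high above the bench, walls 4 mm. Origin: centre of its underside, z up; round, inside diameter 70 mm: for the label roll.
- tray_cassette: Fixed to the bench, white plastic with a grey floor 3 mm thick; rim 8 mm high above the bench, walls 4 mm. Origin: centre of its underside, z up; inside 74 mm (its x) by 66 mm (its y): the small, nearly square tray, for the cassette.
- tray_carton: Fixed to the bench, white plastic with a grey floor 3 mm thick; rim 8 mm high above the bench, walls 4 mm. Origin: centre of its underside, z up; inside 82 mm (its x) by 170 mm (its y): the large tray, for the carton.
- mouse: Black computer mouse, loose, 100 mm (its x) by 58 mm by 32 mm high, a bystander. Origin: centre of its underside.
- bottle: White bottle with a blue cap, loose, diameter 52 mm, 120 mm high, a bystander. Origin: centre of its underside.
Not all that is in view belongs to the job. Leave any green or turquoise look-alike of the cassette alone.

How it is judged:
On the way, in this order (a step that is already met when the one before it is completed fails the run):
1. the bar lies in the long narrow tray, released (horizontal distance between bar and tray_bar below 0.015 m and z of bar in the frame of tray_bar below 0.006 m and angle between bar's own z axis and vertical below 0.1 rad and linear speed of bar below 0.03 m/s and contact force between the fingers and bar below 0.1 N), for 0.2 s.
2. the roll and the cassette lie in their trays, released (horizontal distance between roll and tray_roll below 0.015 m and z of roll in the frame of tray_roll below 0.006 m and angle between each of roll, cassette's own z axis and vertical below 0.1 rad and linear speed of each of roll, cassette below 0.03 m/s and contact force between the fingers and roll below 0.1 N and horizontal distance between cassette and tray_cassette below 0.015 m and z of cassette in the frame of tray_cassette below 0.006 m and contact force between the fingers and cassette below 0.1 N), for 0.2 s.
3. the carton lies in the large tray, released (horizontal distance between carton and tray_carton below 0.015 m and z of carton in the frame of tray_carton below 0.006 m and angle between carton's own z axis and vertical below 0.1 rad and linear speed of carton below 0.03 m/s and contact force between the fingers and carton below 0.1 N), for 0.2 s.
At the end, for the whole second after the job is handed in: Bar, roll, cassette and carton each lie in their own tray: centre within 15 mm of the tray's centre, underside on the tray floor (less than 6 mm above the tray's underside), within 0.1 rad of upright, released and at rest (all of step 1 and all of step 2 and all of step 3); the robot touches nothing.
It fails at once if one of the four things is tipped by more than 0.6 rad (angle between any of bar, roll, cassette, carton's own z axis and vertical above 0.6 rad).
It fails at once if one of the four things falls freely: faster than 0.7 m/s (a drop of about 25 mm) with the fingers not touching it ((linear speed of bar above 0.7 m/s and contact force between the fingers and bar below 0.02 N) or (linear speed of roll above 0.7 m/s and contact force between the fingers and roll below 0.02 N) or (linear speed of cassette above 0.7 m/s and contact force between the fingers and cassette below 0.02 N) or (linear speed of carton above 0.7 m/s and contact force between the fingers and carton below 0.02 N)).
It fails at once if the mouse or the bottle is moved by more than 30 mm, or the bottle is tipped (distance of any of mouse, bottle from where it was at the start of the episode above 0.03 m or angle between bottle's own z axis and vertical above 0.4 rad).
It also fails if it takes over 120 s, if anything falls off the work surface, if the arm or the gripper's body presses on something with over 40 N, if the wrist force passes 120 N, or if a joint passes its speed limit or range.

## Robot

A 6-joint arm with a two-finger parallel gripper is mounted at the origin on the work surface. World frame = base frame: x ahead of the robot, y to its left, z up, the work surface at z = 0. Lengths are in m, angles in rad, forces in N, time in s.
With the tool pointing down it reaches from about 0.425 to 0.95 m from the base axis. Payload 3.5 kg.
Tool frame: the origin (TCP) lies midway between the tips of the shut fingers; the grasp point (between the pads) lies ctrl.grasp_offset behind it (ctrl.grasp_offset is the distance from the TCP to the grasp point, in m); x points along the fingers, y is the direction in which the jaws open and shut, and the axes are right-handed (so a half turn about x gives the same grasp; the last joint's range is limited). The gripper opens to 85 mm and grips with 20 to 120 N. Pads are 22 mm wide; open, the fingers measure 114 mm over their backs; the gripper's body (76 mm by 85 mm) begins 54 mm behind the grasp point. The pads swing forward as they close: fully open they stand 13 mm farther back than shut.
Start: joints at [-1.398, 0.286, 1.577, -0, 1.279, -0.15], TCP at [0.214, -0.64, 0.231] pointing down, gripper open.
Joint ranges: [-2.77, 2.77], [-0.9, 2.22], [0.21, 2.48], [-1.53, 4.67], [0.24, 2.81], [-2.84, 2.84]. Speed limits (rad/s): [2.79, 2.79, 3.14, 3.14, 3.14, 3.14].

## Interface

Orientations are given as a unit quaternion [x, y, z, w].
In Python, from plant import readout, read_camera, sign_off, ctrl gives the robot as it stands.
- The arm moves only by the tool drive_tool, never from a script. Its argument "steps" is a list of rows, each a list of 5 numbers: the shift along the tool's x, y, z in cm, then the turn about the tool's x in degrees, then the opening, from 0 (shut) to 1 (fully open). A call has 1 to 10 rows; each row shifts and turns the commanded pose from where the row before left it, along the tool's axes as they then stand; what a row does not reach is not made up. A row lasts 1/10 s, in which the tool goes at most 50 mm and 8.59 degrees, less where a joint would pass 70% of its speed; a pose out of reach is approached as far as the arm can. A call is refused whole if a number of a shift passes 5 or a number of a turn 8.59, either way. A call with a gripper value outside its range is refused whole. The fingers move at their own pace and stop on an object; "force" is the grip in N (left out, the last holds). Time passes only in rows, so rows that do not move let the fingers close. It gives the time, the measured TCP pose, the force and the opening at its end, in the units of the state.
- readout.get_state(): the state, without advancing time (a new reading comes with each control period).
- read_camera(name): name is "scene" or "top" or "wrist"; returns a dict with "frame" (420x560x3 uint8, red, green, blue), "vertical_fov" (degrees; the focal length in pixels is half the picture's height over the tangent of half this angle, whatever the lens; pixels are square), "cx", "cy" (the principal point, pixels), "k1" (the pictures are not rectified: a ray, as slopes to the right and down, at radius r is drawn at 1 + k1 r^2 times it, then the intrinsics apply), "eye" and "orientation" of the camera in the world. Camera axes: x right, y up, looking along -z (the intrinsics and any distortion apply to the point x, -y, -z); pixel columns grow to the right and rows downward; lengths in m; the calibration is good to about 2 mm. A picture is of the moment at which its call begins. There is no depth.
- sign_off(): hands the job in, once; it reports no verdict.
The state is a dict: "time": time; "qpos": joint angles; "dq": joint speeds; "joint_efforts": joint torques, N m; "eef_pos": TCP position; "tcp_rot": TCP orientation; "contact_force": force on the tool from outside, world axes, zero at the start; "wrist_torque": the same for the moment, N m; "opening": opening from 0.0 (shut) to 1.0 (fully open).
Only numpy, scipy, OpenCV 4.12 (cv2) and the standard library are available. Lean on these libraries where they do the work, as an engineer would, in place of code of your own. Each camera call takes 0.05 s, during which the arm holds its last target. There are 200 camera calls.

## Working session

There is one attempt and no reset: what is moved stays moved. The work goes in short steps, Python scripts to look and compute and a tool call to move; the robot and the scene stay as the last step left them, time stands still between calls to the robot, and variables do not carry over. Pictures are saved under pics/ and viewed, about 12 in all and at most 16, crops included, and the job is handed in when it is done.

Besides the shell and the picture viewer there is one more tool, called after ">>>" by a JSON object that holds its "api" and its "payload", one argument or row to a line. drive_tool: Moves the arm, as the interface text tells. Its arguments: {"type":"object","properties":{"steps":{"type":"array","items":{"type":"array","items":{"type":"number"}}},"force":{"type":"number"}},"required":["steps"]}

```bash
ls; mkdir -p pics; cat > h.py <<'E'
import numpy as np, cv2
from scipy.spatial.transform import Rotation as R
from plant import readout, read_camera, sign_off, ctrl
def snap(n,f):
    c=read_camera(n); cv2.imwrite('pics/'+f+'.png',c['frame'][:,:,::-1]); np.save('pics/'+f+'.npy',c,allow_pickle=True); return c
def load(f): return np.load('pics/'+f+'.npy',allow_pickle=True).item()
def cast(c,px,z):
    px=np.atleast_2d(np.array(px,float)); H=c['frame'].shape[0]
    f=H/2/np.tan(np.radians(c['vertical_fov'])/2)
    K=np.array([[f,0,c['cx']],[0,f,c['cy']],[0,0,1]])
    u=cv2.undistortPoints(px.reshape(-1,1,2),K,np.array([c['k1'],0,0,0.])).reshape(-1,2)
    d=R.from_quat(c['orientation']).apply(np.c_[u[:,0],-u[:,1],-np.ones(len(u))])
    e=np.array(c['eye']); return e+d*((z-e[2])/d[:,2])[:,None]
E
python3 - <<'E'
from h import *
for n in('scene','top','wrist'):
    c=snap(n,n+'0'); print(n,{k:v for k,v in c.items() if k!='frame'})
s=readout.get_state(); print(s, ctrl.grasp_offset)
t=load('top0')['frame']; w=load('scene0')['frame']
E
```

```text
pics
scene {'vertical_fov': 47.09407065270997, 'cx': 281.02225398592304, 'cy': 207.09005436230944, 'k1': -0.04328558475377779, 'eye': array([ 1.16956388, -0.77738244,  0.67062549]), 'orientation': array([0.45508181, 0.15290337, 0.27700528, 0.83233958])}
top {'vertical_fov': 54.25294137000161, 'cx': 280.05415029389525, 'cy': 209.6738119157626, 'k1': -0.11201132862800385, 'eye': array([ 0.43255186, -0.05264538,  1.16915949]), 'orientation': array([ 0.06026948, -0.04537904, -0.69663704,  0.71344598])}
wrist {'vertical_fov': 64.93457973307076, 'cx': 276.923611095494, 'cy': 210.53205113830427, 'k1': -0.03225107445382183, 'eye': array([ 0.29288434, -0.61294352,  0.37204646]), 'orientation': array([-0.13252587,  0.09632382, -0.57654541,  0.80047111])}
{'time': 0.15, 'qpos': array([-1.39801230e+00,  2.87003980e-01,  1.57781446e+00, -1.36458686e-05,
        1.27857059e+00, -1.50002300e-01]), 'dq': array([-0.00034761, -0.0021128 , -0.00411058,  0.00062887, -0.00148031,
        0.00126767]), 'joint_efforts': array([ 9.16251593e-04, -4.06606901e+01, -2.93137801e+01, -1.53178476e-04,
        3.99831275e-03, -6.51704951e-06]), 'eef_pos': array([ 0.21405472, -0.6396412 ,  0.23025126]), 'tcp_rot': array([-0.69790512, -0.11426376,  0.69792883, -0.11299372]), 'contact_force': array([ 0.3601461 , -1.31541215, -0.41927656]), 'wrist_torque': array([-0.01541912,  0.04614709,  0.01466759]), 'opening': 0.9969664129262839} 0.0187
```

View pics/top0.png

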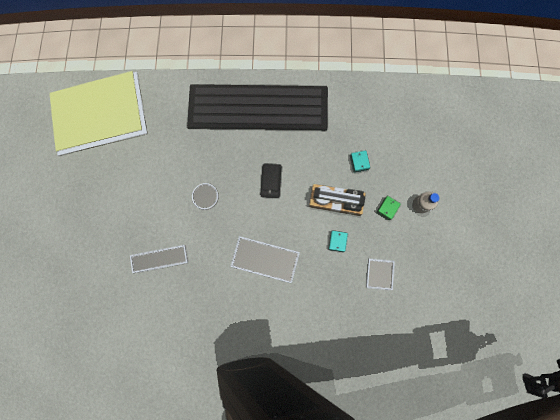

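View pics/scene0.png

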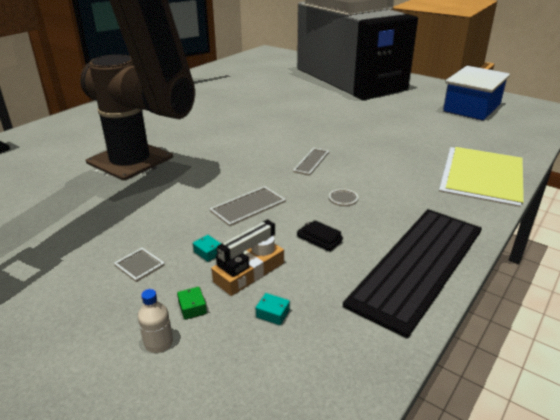

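Top view: pile at (337,200), with the roll on the left end and the cassette on the right. Trays are the round one at (205,196), bar at (158,259), carton at (265,259) and cassette at (380,274). The mouse is at (271,180) and the bottle at (428,202). The scene view agrees.

```bash
python3 - <<'E'
from h import *
c=load('top0'); f=c['frame']; g=cv2.cvtColor(f,cv2.COLOR_RGB2GRAY)
def rect(c,m,z,off=(0,0)):
    ys,xs=np.nonzero(m); P=cast(c,np.c_[xs+off[0],ys+off[1]],z)[:,:2]
    (x,y),(w,h),a=cv2.minAreaRect((P*1000).astype(np.float32))
    if w<h: w,h,a=h,w,a+90
    return x,y,w,h,a   # a: direction of long side
for n,(x,y,r,q) in dict(bar=(158,259,36,22),roll=(205,196,20,20),carton=(265,259,42,30),cas=(380,274,22,22)).items():
    s=g[y-q:y+q,x-r:x+r]; bg=np.median(g[y-q-8:y+q+8,x-r-8:x+r+8])
    m=(s>195).astype(np.uint8)
    k,l,st,_=cv2.connectedComponentsWithStats(m); i=1+np.argmax(st[1:,4]); 
    print(n,bg,m.sum(),st[i,4],np.round(rect(c,m,.008,(x-r,y-q)),1))
hsv=cv2.cvtColor(f,cv2.COLOR_RGB2HSV)
o=hsv[165:235,295:380]; m=(o[...,1]>110)&(o[...,0]>8)&(o[...,0]<28)&(o[...,2]>90); print('carton',m.sum(),np.round(rect(c,m,.04,(295,165)),1))
print(cast(c,[[337,200],[428,202],[271,180]],.05))
cv2.imwrite('pics/crop0.png',cv2.resize(f[170:230,295:375,::-1],None,fx=9,fy=9,interpolation=cv2.INTER_CUBIC))
E
```

```text
bar 163.0 95 13 [458.  321.1 162.   50.6 102.2]
roll 162.0 47 14 [643.4 195.2  72.   71.7  47.3]
carton 163.0 152 17 [465.4  13.7 176.7  89.1  76.6]
cas 164.0 81 17 [ 431.6 -312.9   79.5   72.   175.3]
carton 135 [ 636.9 -185.1  146.8   59.2   81.2]
[[ 6.31538207e-01 -1.83926641e-01  5.00000000e-02]
 [ 6.31821178e-01 -4.39373520e-01  5.00000000e-02]
 [ 6.84204731e-01  5.61821843e-04  5.00000000e-02]]
```

View pics/crop0.png

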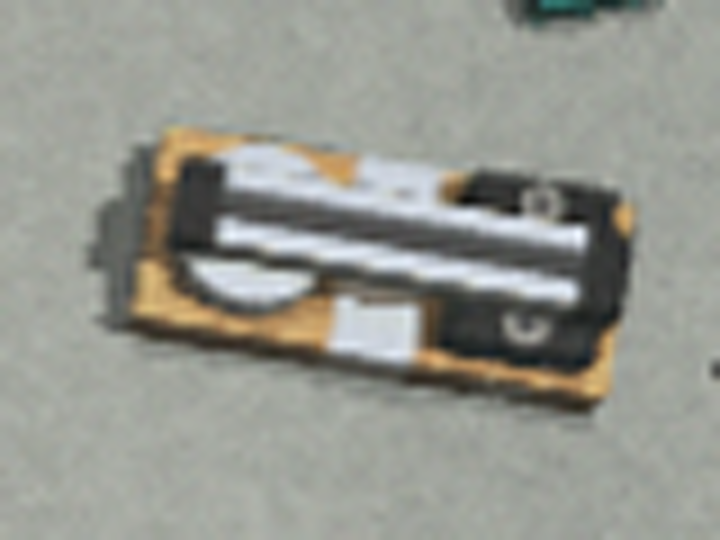

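```bash
cat >> h.py <<'E'
def rect(c,m,z,off=(0,0)):
    ys,xs=np.nonzero(m); P=cast(c,np.c_[xs+off[0],ys+off[1]],z)[:,:2]
    (x,y),(w,h),a=cv2.minAreaRect((P*1000).astype(np.float32))
    if w<h: w,h,a=h,w,a+90
    return x,y,w,h,a
def plan(pos,yaw,n):
    """rows to bring TCP to pos, tool y at world yaw deg (mod 180), pointing down; n rows"""
    s=readout.get_state(); r=R.from_quat(s['tcp_rot']); M=r.as_matrix()
    cur=np.degrees(np.arctan2(M[1,1],M[0,1])); d=(yaw-cur+90)%180-90
    print('t',round(s['time'],2),'tcp',s['eef_pos'].round(4),'x-axis',M[:,0].round(3),'yaw y',round(cur,1),'turn',round(-d,1),'op',round(s['opening'],3),'q6',s['qpos'][5].round(2))
    step=(np.array(pos)-s['eef_pos'])*100/n
    for i in range(n):
        print(np.r_[r.inv().apply(step),-d/n].round(2).tolist())
        r=r*R.from_rotvec([np.radians(-d/n),0,0])
E
python3 - <<'E'
from h import *
plan([.635,-.185,.25],-8.5,20)
E
```

```text
t 0.15 tcp [ 0.2141 -0.6396  0.2303] x-axis [-0.     0.002 -1.   ] yaw y -71.5 turn -63.0 op 0.997 q6 -0.15
[-0.1, -1.49, -2.72, -3.15]
[-0.1, -1.34, -2.79, -3.15]
[-0.1, -1.18, -2.86, -3.15]
[-0.1, -1.02, -2.92, -3.15]
[-0.1, -0.86, -2.98, -3.15]
[-0.1, -0.69, -3.02, -3.15]
[-0.1, -0.53, -3.05, -3.15]
[-0.1, -0.36, -3.08, -3.15]
[-0.1, -0.19, -3.09, -3.15]
[-0.1, -0.02, -3.1, -3.15]
[-0.1, 0.15, -3.09, -3.15]
[-0.1, 0.32, -3.08, -3.15]
[-0.1, 0.49, -3.06, -3.15]
[-0.1, 0.66, -3.03, -3.15]
[-0.1, 0.82, -2.99, -3.15]
[-0.1, 0.99, -2.94, -3.15]
[-0.1, 1.15, -2.88, -3.15]
[-0.1, 1.3, -2.81, -3.15]
[-0.1, 1.45, -2.74, -3.15]
[-0.1, 1.6, -2.65, -3.15]
```

>>> {"api": "drive_tool", "payload": {
  "steps": [
    [-0.1,-1.5,-2.7,-3.15,1],
    [-0.1,-1.3,-2.8,-3.15,1],
    [-0.1,-1.2,-2.9,-3.15,1],
    [-0.1,-1.0,-2.9,-3.15,1],
    [-0.1,-0.9,-3.0,-3.15,1],
    [-0.1,-0.7,-3.0,-3.15,1],
    [-0.1,-0.5,-3.05,-3.15,1],
    [-0.1,-0.4,-3.1,-3.15,1],
    [-0.1,-0.2,-3.1,-3.15,1],
    [-0.1,0,-3.1,-3.15,1]
  ]
}}

```text
time: 1.15
eef_pos: [0.4253, -0.4112, 0.241]
tcp_rot: [-0.64, -0.3, 0.641, -0.299]
contact_force: [0.1, 0.3, -0.0]
opening: 1.002
```

>>> {"api": "drive_tool", "payload": {
  "steps": [
    [-0.1,0.15,-3.1,-3.15,1],
    [-0.1,0.3,-3.1,-3.15,1],
    [-0.1,0.5,-3.05,-3.15,1],
    [-0.1,0.65,-3.0,-3.15,1],
    [-0.1,0.8,-3.0,-3.15,1],
    [-0.1,1.0,-2.9,-3.15,1],
    [-0.1,1.15,-2.9,-3.15,1],
    [-0.1,1.3,-2.8,-3.15,1],
    [-0.1,1.45,-2.7,-3.15,1],
    [-0.1,1.6,-2.6,-3.15,1]
  ]
}}

```text
time: 2.15
eef_pos: [0.6353, -0.1849, 0.2509]
tcp_rot: [-0.535, -0.462, 0.535, -0.462]
contact_force: [0.3, -0.1, 0.1]
opening: 0.998
```

```bash
python3 - <<'E'
from h import *
plan([.635,-.185,.25],-8.5,1); c=snap('wrist','wrist1'); print(c['eye'])
E
```

```text
t 2.15 tcp [ 0.6353 -0.1849  0.2509] x-axis [-0.001  0.    -1.   ] yaw y -8.4 turn 0.1 op 0.998 q6 -0.29
[0.09, -0.02, 0.02, 0.13]
[ 0.64714584 -0.10192948  0.3928363 ]
```

View pics/wrist1.png

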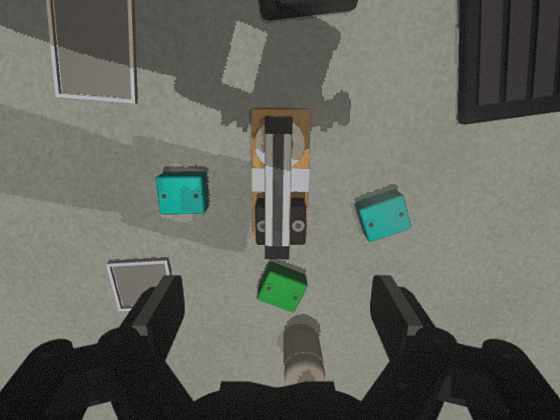

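The bar's top corners are at about (265,117), (292,117), (289,258) and (265,258). The roll is at (280,143), the cassette at (280,222) and the carton spans (251,109)–(310,240).

```bash
python3 - <<'E'
from h import *
c=load('wrist1'); f=c['frame']
P=cast(c,[[265,117],[292,117],[289,258],[265,258]],.098); print(P.round(4))
m=P.mean(0); d=(P[0]+P[1]-P[2]-P[3])/2; print('bar',m.round(4),np.linalg.norm(d),np.degrees(np.arctan2(d[1],d[0])))
hsv=cv2.cvtColor(f,cv2.COLOR_RGB2HSV)[95:260,235:325]; k=(hsv[...,1]>110)&(hsv[...,0]>5)&(hsv[...,0]<28)&(hsv[...,2]>70)
print('carton',np.round(rect(c,k,.04,(235,95)),1))
# cassette black mask edges, roll
cas=cast(c,[[256,197],[305,199],[305,244],[256,244]],.07); print(cas.round(4),cas.mean(0))
print('roll',cast(c,[[255,143],[304,143],[280,117],[280,168]],.07).round(4))
E
cat > /dev/null; python3 - <<'E'
import cv2; f=cv2.imread('pics/wrist1.png'); cv2.imwrite('pics/crop1.png',cv2.resize(f[100:265,235:325],None,fx=3.6,fy=3.6,interpolation=cv2.INTER_CUBIC))
E
```

```text
[[ 0.6346 -0.1159  0.098 ]
 [ 0.6576 -0.1193  0.098 ]
 [ 0.6369 -0.2529  0.098 ]
 [ 0.6133 -0.2494  0.098 ]]
bar [ 0.6356 -0.1844  0.098 ] 0.13518288543044968 81.0509914230216
carton [ 637.9 -186.2  147.9   60.6   81.3]
[[ 0.6119 -0.1938  0.07  ]
 [ 0.6611 -0.2032  0.07  ]
 [ 0.6551 -0.2532  0.07  ]
 [ 0.6032 -0.2456  0.07  ]] [ 0.63282251 -0.22393871  0.07      ]
roll [[ 0.62   -0.1399  0.07  ]
 [ 0.6669 -0.1468  0.07  ]
 [ 0.6474 -0.1194  0.07  ]
 [ 0.6404 -0.1677  0.07  ]]
```

View pics/crop1.png

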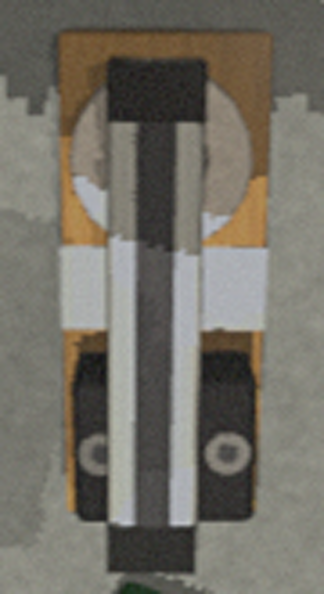

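Measured sizes match what was given (bar 135 mm long, carton 148x61). I'm going down to the bar.

>>> {"api": "drive_tool", "payload": {
  "steps": [
    [2.4,0,0.1,0.6,1],
    [2.5,0,0,0,1],
    [2.5,0,0,0,1],
    [2.5,0,0,0,1],
    [2.5,0,0,0,1],
    [2,0,0,0,1],
    [1.5,0,0,0,1],
    [1,0,0,0,1],
    [0.5,0,0,0,1],
    [0,0,0,0,1]
  ],
  "force": 40
}}

```text
time: 3.2
eef_pos: [0.6345, -0.187, 0.0771]
tcp_rot: [-0.538, -0.459, 0.538, -0.459]
contact_force: [-0.1, -0.5, -0.2]
opening: 1.002
```

>>> {"api": "drive_tool", "payload": {
  "steps": [
    [0,0,0,0,0.8],
    [0,0,0,0,0.6],
    [0,0,0,0,0.4],
    [0,0,0,0,0.3],
    [0,0,0,0,0.2],
    [0,0,0,0,0.1],
    [0,0,0,0,0],
    [0,0,0,0,0],
    [0,0,0,0,0],
    [0,0,0,0,0]
  ],
  "force": 40
}}

```text
time: 4.2
eef_pos: [0.6351, -0.1872, 0.078]
tcp_rot: [0.538, 0.458, -0.538, 0.459]
contact_force: [0.7, -0.6, 4.1]
opening: 0.269
```

>>> {"api": "drive_tool", "payload": {
  "steps": [
    [-0.3,0,0,0,0],
    [-0.7,0,0,0,0],
    [-1.5,0,0,0,0],
    [-2,0,0,0,0],
    [-2,0,0,0,0],
    [-1.5,0,0,0,0],
    [-1,0,0,0,0],
    [0,0,0,0,0]
  ]
}}

```text
time: 5.0
eef_pos: [0.6354, -0.1874, 0.1697]
tcp_rot: [0.539, 0.458, -0.538, 0.46]
contact_force: [0.2, -0.5, -1.6]
opening: 0.271
```

```bash
python3 - <<'E'
from h import *
a=102.2; o=.0028*np.array([np.cos(np.radians(a)),np.sin(np.radians(a))])
plan([.458-o[0],.3211-o[1],.15],a-90,20)
c=snap('wrist','wrist2')
E
```

```text
t 5.0 tcp [ 0.6354 -0.1874  0.1697] x-axis [ 0.003 -0.002 -1.   ] yaw y -9.1 turn -21.3 op 0.271 q6 -0.28
[0.09, -1.27, -2.36, -1.07]
[0.09, -1.23, -2.38, -1.07]
[0.09, -1.18, -2.4, -1.07]
[0.09, -1.14, -2.42, -1.07]
[0.09, -1.09, -2.45, -1.07]
[0.09, -1.05, -2.47, -1.07]
[0.09, -1.0, -2.48, -1.07]
[0.09, -0.96, -2.5, -1.07]
[0.09, -0.91, -2.52, -1.07]
[0.09, -0.86, -2.54, -1.07]
[0.09, -0.82, -2.55, -1.07]
[0.09, -0.77, -2.57, -1.07]
[0.09, -0.72, -2.58, -1.07]
[0.09, -0.67, -2.59, -1.07]
[0.09, -0.62, -2.61, -1.07]
[0.09, -0.58, -2.62, -1.07]
[0.09, -0.53, -2.63, -1.07]
[0.09, -0.48, -2.64, -1.07]
[0.09, -0.43, -2.64, -1.07]
[0.09, -0.38, -2.65, -1.07]
```

View pics/wrist2.png

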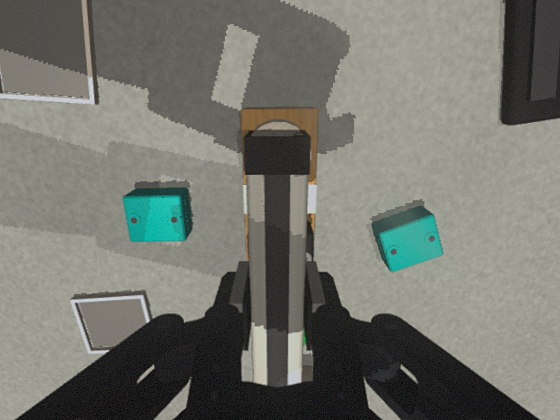

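The bar is held straight between the pads, and the roll, carton and cassette stayed put. Now over to the bar tray.

>>> {"api": "drive_tool", "payload": {
  "steps": [
    [0.1,-1.25,-2.35,-1.07,0],
    [0.1,-1.25,-2.4,-1.07,0],
    [0.1,-1.2,-2.4,-1.07,0],
    [0.1,-1.15,-2.4,-1.07,0],
    [0.1,-1.1,-2.45,-1.07,0],
    [0.1,-1.05,-2.45,-1.07,0],
    [0.1,-1,-2.5,-1.07,0],
    [0.1,-0.95,-2.5,-1.07,0],
    [0.1,-0.9,-2.5,-1.07,0],
    [0.1,-0.85,-2.55,-1.07,0]
  ]
}}

```text
time: 6.05
eef_pos: [0.5446, 0.0667, 0.1558]
tcp_rot: [0.492, 0.508, -0.493, 0.506]
contact_force: [0.4, -0.3, -1.9]
opening: 0.268
```

>>> {"api": "drive_tool", "payload": {
  "steps": [
    [0.1,-0.8,-2.55,-1.07,0],
    [0.1,-0.75,-2.55,-1.07,0],
    [0.1,-0.7,-2.6,-1.07,0],
    [0.1,-0.65,-2.6,-1.07,0],
    [0.1,-0.6,-2.6,-1.07,0],
    [0.1,-0.6,-2.6,-1.07,0],
    [0.1,-0.55,-2.65,-1.07,0],
    [0.1,-0.5,-2.65,-1.07,0],
    [0.1,-0.45,-2.65,-1.07,0],
    [0.1,-0.4,-2.65,-1.07,0]
  ]
}}

```text
time: 7.05
eef_pos: [0.4557, 0.3192, 0.1458]
tcp_rot: [0.442, 0.551, -0.444, 0.55]
contact_force: [0.1, 0.3, -1.4]
opening: 0.271
```

```bash
python3 - <<'E'
from h import *
a=102.2; o=.0028*np.array([np.cos(np.radians(a)),np.sin(np.radians(a))])
plan([.458-o[0],.3211-o[1],.011],a-90,1)
c=snap('wrist','wrist3')
E
```

```text
t 7.05 tcp [0.4557 0.3192 0.1458] x-axis [-0.003 -0.001 -1.   ] yaw y 12.3 turn 0.1 op 0.271 q6 0.21
[13.48, 0.3, 0.14, 0.14]
```

View pics/wrist3.png

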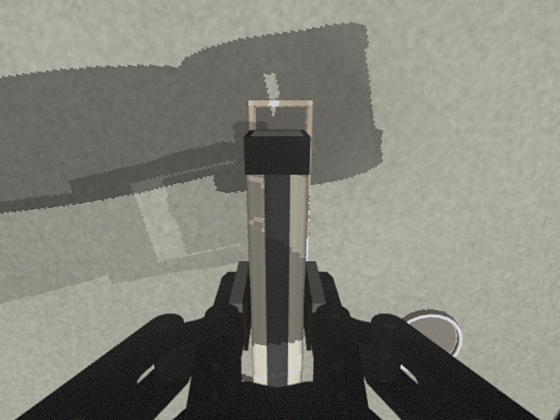

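The bar hangs aligned over the tray, whose far rim corners are at (249,102) and (312,102). I'm checking those against the top-camera fix.

```bash
python3 - <<'E'
from h import *
c=load('wrist3'); P=cast(c,[[249,101],[312,101]],.008); print(P.round(4), (P.mean(0)-.082*np.array([np.cos(np.radians(102.2)),np.sin(np.radians(102.2)),0])).round(4))
B=cast(c,[[246,134],[309,134]],.146-.078+.098); print(B.round(4),(B.mean(0)-.068*np.array([np.cos(np.radians(102.2)),np.sin(np.radians(102.2)),0])).round(4))
E
```

```text
[[0.4158 0.3938 0.008 ]
 [0.4655 0.4046 0.008 ]] [0.458  0.3191 0.008 ]
[[0.4294 0.3866 0.166 ]
 [0.4516 0.3915 0.166 ]] [0.4549 0.3226 0.166 ]
```

>>> {"api": "drive_tool", "payload": {
  "steps": [
    [2,0.3,0.2,0,0],
    [2.5,0,0,0,0],
    [2.5,0,0,0,0],
    [2,0,0,0,0],
    [2,0,0,0,0],
    [1.2,0,0,0,0],
    [0.6,0,0,0,0],
    [0.3,0,0,0,0],
    [0.2,0,0,0,0],
    [0.1,0,0,0,0]
  ]
}}

```text
time: 8.1
eef_pos: [0.4611, 0.3176, 0.0141]
tcp_rot: [0.444, 0.55, -0.443, 0.551]
contact_force: [-0.8, 0.4, -1.5]
opening: 0.273
```

>>> {"api": "drive_tool", "payload": {
  "steps": [
    [0.05,0,0,0,0],
    [0.05,0,0,0,0],
    [0,0,0,0,0]
  ]
}}

```text
time: 8.4
eef_pos: [0.4607, 0.3174, 0.0127]
tcp_rot: [0.444, 0.551, -0.443, 0.551]
contact_force: [-0.9, 0.4, -1.5]
opening: 0.271
```

>>> {"api": "drive_tool", "payload": {
  "steps": [
    [0.1,-0.1,0,0,0],
    [0.05,0,0,0,0],
    [0,0,0,0,0]
  ]
}}

```text
time: 8.7
eef_pos: [0.4594, 0.3171, 0.011]
tcp_rot: [0.443, 0.551, -0.444, 0.551]
contact_force: [-1.0, -0.1, 0.4]
opening: 0.272
```

>>> {"api": "drive_tool", "payload": {
  "steps": [
    [0.1,0,0,0,0],
    [0,0,0,0,0]
  ]
}}

```text
time: 8.9
eef_pos: [0.4594, 0.3171, 0.0109]
tcp_rot: [0.443, 0.551, -0.444, 0.551]
contact_force: [-2.7, -2.2, 6.2]
opening: 0.27
```

Contact: the bar is on the tray floor. Releasing.

>>> {"api": "drive_tool", "payload": {
  "steps": [
    [0,0,0,0,0.3],
    [0,0,0,0,0.35],
    [0,0,0,0,0.4],
    [0,0,0,0,0.5],
    [0,0,0,0,0.6],
    [0,0,0,0,0.6],
    [-1,0,0,0,0.6],
    [-2,0,0,0,0.6],
    [-3,0,0,0,0.6],
    [-3,0,0,0,0.6]
  ]
}}

```text
time: 9.9
eef_pos: [0.4593, 0.317, 0.1011]
tcp_rot: [0.443, 0.551, -0.444, 0.551]
contact_force: [0.3, 0.5, 0.5]
opening: 0.597
```

```bash
python3 - <<'E'
from h import *
c=snap('top','top1'); snap('wrist','wrist4')
f=c['frame']; cv2.imwrite('pics/c2.png',cv2.resize(f[160:300,110:400,::-1],None,fx=2.75,fy=2.75,interpolation=cv2.INTER_CUBIC))
plan([.65,-.145,.25],-9,20)
E
```

```text
t 10.0 tcp [0.4629 0.3187 0.1058] x-axis [ 0.01   0.004 -1.   ] yaw y 12.3 turn 21.3 op 0.599 q6 0.21
[-0.72, 0.43, 2.46, 1.07]
[-0.72, 0.47, 2.45, 1.07]
[-0.72, 0.52, 2.45, 1.07]
[-0.72, 0.56, 2.44, 1.07]
[-0.72, 0.61, 2.42, 1.07]
[-0.72, 0.65, 2.41, 1.07]
[-0.72, 0.7, 2.4, 1.07]
[-0.72, 0.74, 2.39, 1.07]
[-0.72, 0.79, 2.37, 1.07]
[-0.72, 0.83, 2.36, 1.07]
[-0.72, 0.88, 2.34, 1.07]
[-0.72, 0.92, 2.33, 1.07]
[-0.72, 0.96, 2.31, 1.07]
[-0.72, 1.0, 2.29, 1.07]
[-0.72, 1.05, 2.27, 1.07]
[-0.72, 1.09, 2.25, 1.07]
[-0.72, 1.13, 2.23, 1.07]
[-0.72, 1.17, 2.21, 1.07]
[-0.72, 1.21, 2.19, 1.07]
[-0.72, 1.25, 2.16, 1.07]
```

View pics/wrist4.png

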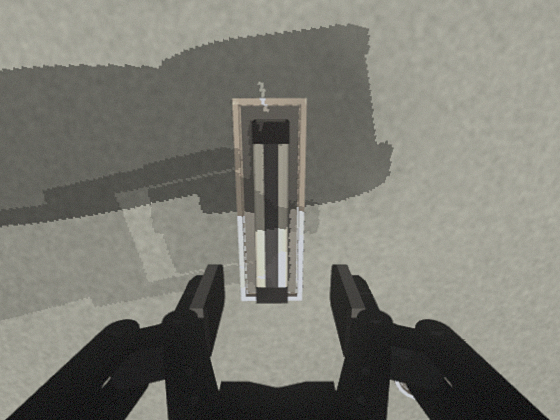

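The bar lies flat in its tray, roughly centred. Going back over the pile for the roll and cassette.

```bash
python3 - <<'E'
from h import *
c=load('wrist4'); P=cast(c,[[253,119],[289,119],[257,303],[288,303]],.031); print(P.round(4),P.mean(0))
plan([.636,-.185,.25],-9,20)
E
```

```text
[[0.4331 0.3851 0.031 ]
 [0.4557 0.39   0.031 ]
 [0.4623 0.2507 0.031 ]
 [0.4858 0.2556 0.031 ]] [0.45920889 0.32034619 0.031     ]
t 10.0 tcp [0.4629 0.3187 0.1058] x-axis [ 0.01   0.004 -1.   ] yaw y 12.3 turn 21.3 op 0.599 q6 0.21
[-0.72, 0.32, 2.64, 1.07]
[-0.72, 0.37, 2.64, 1.07]
[-0.72, 0.41, 2.63, 1.07]
[-0.72, 0.46, 2.62, 1.07]
[-0.72, 0.51, 2.61, 1.07]
[-0.72, 0.56, 2.6, 1.07]
[-0.72, 0.61, 2.59, 1.07]
[-0.72, 0.66, 2.58, 1.07]
[-0.72, 0.7, 2.57, 1.07]
[-0.72, 0.75, 2.55, 1.07]
[-0.72, 0.8, 2.54, 1.07]
[-0.72, 0.85, 2.52, 1.07]
[-0.72, 0.89, 2.51, 1.07]
[-0.72, 0.94, 2.49, 1.07]
[-0.72, 0.99, 2.47, 1.07]
[-0.72, 1.03, 2.45, 1.07]
[-0.72, 1.08, 2.43, 1.07]
[-0.72, 1.12, 2.41, 1.07]
[-0.72, 1.17, 2.39, 1.07]
[-0.72, 1.21, 2.37, 1.07]
```

Bar at (0.459, 0.320), which is 1–2 mm from the tray centre.

>>> {"api": "drive_tool", "payload": {
  "steps": [
    [-0.7,0.3,2.65,1.07,0.6],
    [-0.7,0.35,2.65,1.07,0.6],
    [-0.7,0.4,2.65,1.07,0.6],
    [-0.7,0.45,2.6,1.07,0.6],
    [-0.7,0.5,2.6,1.07,0.6],
    [-0.7,0.55,2.6,1.07,0.6],
    [-0.7,0.6,2.6,1.07,0.8],
    [-0.7,0.65,2.6,1.07,1],
    [-0.7,0.7,2.55,1.07,1],
    [-0.7,0.75,2.55,1.07,1]
  ]
}}

```text
time: 11.0
eef_pos: [0.5455, 0.0642, 0.1697]
tcp_rot: [0.493, 0.507, -0.493, 0.506]
contact_force: [0.3, 0.6, -0.7]
opening: 1.002
```

>>> {"api": "drive_tool", "payload": {
  "steps": [
    [-0.7,0.8,2.55,1.07,1],
    [-0.7,0.85,2.5,1.07,1],
    [-0.7,0.9,2.5,1.07,1],
    [-0.7,0.95,2.5,1.07,1],
    [-0.7,1.0,2.5,1.07,1],
    [-0.7,1.0,2.45,1.07,1],
    [-0.7,1.1,2.4,1.07,1],
    [-0.7,1.1,2.4,1.07,1],
    [-0.7,1.2,2.4,1.07,1],
    [-0.7,1.2,2.4,1.07,1]
  ]
}}

```text
time: 12.0
eef_pos: [0.6327, -0.1872, 0.2394]
tcp_rot: [-0.538, -0.459, 0.538, -0.458]
contact_force: [-0.8, 0.2, 0.2]
opening: 0.998
```

```bash
python3 - <<'E'
from h import *
plan([.636,-.185,.25],-9,1)
c=snap('wrist','wrist5'); f=c['frame']; cv2.imwrite('pics/c5.png',cv2.resize(f[90:270,225:345,::-1],None,fx=3.3,fy=3.3,interpolation=cv2.INTER_CUBIC))
g=cv2.cvtColor(f,cv2.COLOR_RGB2HSV); a=g[100:270,230:330]
print(c['eye'])
m=(a[...,2]<75); k,l,st,ce=cv2.connectedComponentsWithStats(m.astype(np.uint8)); print(st[st[:,4]>200],ce[st[:,4]>200]+[230,100])
E
```

```text
t 12.0 tcp [ 0.6327 -0.1872  0.2394] x-axis [-0.001  0.001 -1.   ] yaw y -9.2 turn -0.2 op 0.998 q6 -0.28
[-1.06, 0.29, -0.27, -0.15]
[ 0.64575674 -0.10452758  0.38138837]
[[    0     0   100   170 14598]
 [   27    98    53    49  2249]] [[279.02548294 178.49849294]
 [282.93152512 221.32681192]]
```

View pics/c5.png

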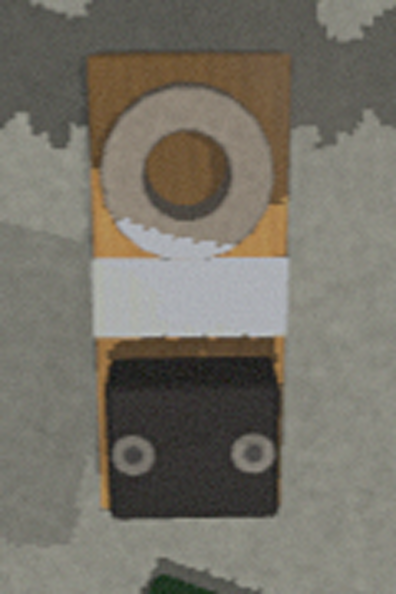

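Roll top circle centred at about crop (187,171), radius 86. Cassette top face runs from (109,390) to (277,517) in the crop, with its hubs at (133,455) and (253,453).

```bash
cat >> h.py <<'E'
E
python3 - <<'E'
from h import *
c=load('wrist5'); px=lambda L:np.array(L)/3.3+[225,90]-.35
r=cast(c,px([[102,171],[272,171],[187,85],[187,259]]),.07); print(r.round(4),r.mean(0).round(4))
k=cast(c,px([[109,390],[277,388],[277,517],[110,517]]),.07); print(k.round(4),k.mean(0).round(4))
h=cast(c,px([[133,455],[253,453]]),.07); d=h[1]-h[0]; print('hubs',h.mean(0),np.linalg.norm(d),np.degrees(np.arctan2(d[1],d[0])))
print([np.linalg.norm(k[i]-k[i-1]).round(4) for i in range(4)])
plan([r.mean(0)[0],r.mean(0)[1],.047],-9,1)
E
```

```text
[[ 0.6197 -0.1394  0.07  ]
 [ 0.6671 -0.1471  0.07  ]
 [ 0.6471 -0.1201  0.07  ]
 [ 0.6395 -0.1681  0.07  ]] [ 0.6434 -0.1437  0.07  ]
[[ 0.6101 -0.2039  0.07  ]
 [ 0.6602 -0.2113  0.07  ]
 [ 0.6547 -0.2537  0.07  ]
 [ 0.6029 -0.2453  0.07  ]] [ 0.632  -0.2285  0.07  ]
hubs [ 0.63190162 -0.22841374  0.07      ] 0.036910403067152424 -8.149064893079466
[np.float64(0.042), np.float64(0.0506), np.float64(0.0427), np.float64(0.0524)]
t 12.05 tcp [ 0.634  -0.1915  0.2409] x-axis [ 0.002 -0.004 -1.   ] yaw y -9.3 turn -0.3 op 1.003 q6 -0.28
[19.38, 0.09, -4.94, -0.33]
```

>>> {"api": "drive_tool", "payload": {
  "steps": [
    [0,0.1,-1.5,0,1],
    [1,0,-1.5,0,1],
    [2,0,-1.2,0,1],
    [2.5,0,-0.5,0,1],
    [2.5,0,0,0,1],
    [2.5,0,0,0,1],
    [2,0,0,0,1],
    [1,0,0,0,1],
    [0,0,0,0,1],
    [0,0,0,0,1]
  ]
}}

```text
time: 13.05
eef_pos: [0.6415, -0.1393, 0.1053]
tcp_rot: [0.538, 0.459, -0.538, 0.459]
contact_force: [-0.1, 0.7, 0.9]
opening: 1.002
```

```bash
python3 - <<'E'
from h import *
plan([.6434,-.1437,.047],-9,1)
E
```

```text
t 13.05 tcp [ 0.6415 -0.1393  0.1053] x-axis [ 0.001 -0.    -1.   ] yaw y -9.0 turn -0.0 op 1.002 q6 -0.21
[5.83, 0.26, 0.4, -0.05]
```

>>> {"api": "drive_tool", "payload": {
  "steps": [
    [1,0.25,0.4,0,1],
    [2,0,0,0,1],
    [1.5,0,0,0,1],
    [1,0,0,0,1],
    [0.3,0,0,0,1],
    [0,0,0,0,1]
  ]
}}

```text
time: 13.65
eef_pos: [0.6429, -0.1445, 0.0463]
tcp_rot: [-0.538, -0.459, 0.538, -0.458]
contact_force: [0.6, 0.4, 0.3]
opening: 0.999
```

>>> {"api": "drive_tool", "payload": {
  "steps": [
    [0,0,0,0,0.8],
    [0,0,0,0,0.7],
    [0,0,0,0,0.65],
    [0,0,0,0,0.6],
    [0,0,0,0,0.55],
    [0,0,0,0,0.5],
    [0,0,0,0,0.4],
    [0,0,0,0,0.4],
    [0,0,0,0,0.4]
  ],
  "force": 30
}}

```text
time: 14.55
eef_pos: [0.6435, -0.1446, 0.0475]
tcp_rot: [0.538, 0.458, -0.538, 0.459]
contact_force: [0.3, -0.0, 4.2]
opening: 0.565
```

>>> {"api": "drive_tool", "payload": {
  "steps": [
    [-0.3,0,0,0,0.4],
    [-0.7,0,0,0,0.4],
    [-1.5,0,0,0,0.4],
    [-2,0,0,0,0.4],
    [-2,0,0,0,0.4],
    [-1.5,0,0,0,0.4],
    [-1,0,0,0,0.4],
    [0,0,0,0,0.4]
  ]
}}

```text
time: 15.35
eef_pos: [0.6441, -0.1449, 0.1392]
tcp_rot: [0.539, 0.458, -0.537, 0.46]
contact_force: [0.4, -0.3, -1.4]
opening: 0.566
```

```bash
python3 - <<'E'
from h import *
plan([.6434,.1952,.14],-9+10,13)
E
```

```text
t 15.35 tcp [ 0.6441 -0.1449  0.1392] x-axis [ 0.004 -0.001 -1.   ] yaw y -9.1 turn -10.1 op 0.566 q6 -0.22
[-0.01, -0.42, -2.58, -0.78]
[-0.01, -0.38, -2.59, -0.78]
[-0.01, -0.35, -2.59, -0.78]
[-0.01, -0.31, -2.6, -0.78]
[-0.01, -0.28, -2.6, -0.78]
[-0.01, -0.24, -2.6, -0.78]
[-0.01, -0.21, -2.61, -0.78]
[-0.01, -0.17, -2.61, -0.78]
[-0.01, -0.14, -2.61, -0.78]
[-0.01, -0.1, -2.61, -0.78]
[-0.01, -0.07, -2.61, -0.78]
[-0.01, -0.03, -2.62, -0.78]
[-0.01, 0.01, -2.62, -0.78]
```

>>> {"api": "drive_tool", "payload": {
  "steps": [
    [0,-0.4,-2.6,-0.78,0.4],
    [0,-0.4,-2.6,-0.78,0.4],
    [0,-0.35,-2.6,-0.78,0.4],
    [0,-0.3,-2.6,-0.78,0.4],
    [0,-0.3,-2.6,-0.78,0.4],
    [0,-0.25,-2.6,-0.78,0.4],
    [0,-0.2,-2.6,-0.78,0.4],
    [0,-0.15,-2.6,-0.78,0.4],
    [0,-0.15,-2.6,-0.78,0.4],
    [0,-0.1,-2.6,-0.78,0.4]
  ]
}}

```text
time: 16.35
eef_pos: [0.6416, 0.118, 0.1353]
tcp_rot: [-0.505, -0.495, 0.506, -0.494]
contact_force: [-0.3, -0.5, -0.8]
opening: 0.564
```

```bash
python3 - <<'E'
from h import *
c=snap('wrist','wrist6')
plan([.6434,.1952,.14],1,3)
E
```

```text
t 16.4 tcp [0.6412 0.1219 0.1354] x-axis [-0.003  0.003 -1.   ] yaw y -1.1 turn -2.1 op 0.559 q6 0.05
[-0.15, 0.03, -2.44, -0.71]
[-0.15, 0.06, -2.44, -0.71]
[-0.15, 0.09, -2.44, -0.71]
```

View pics/wrist6.png

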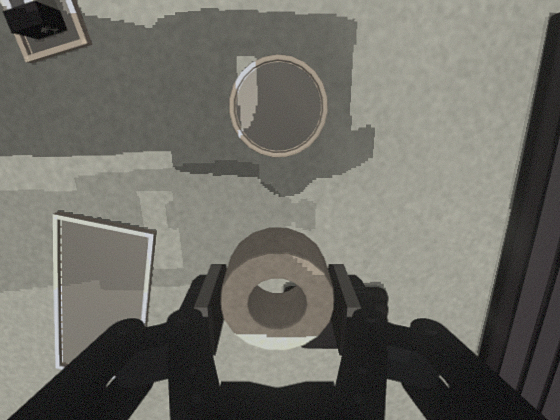

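The round tray's ring spans (229–327, 55–157) and the roll is held upright, its top centred at about (278,301).

```bash
python3 - <<'E'
from h import *
c=load('wrist6'); P=cast(c,[[229,106],[327,106],[278,55],[278,157]],.008); print(P.round(4),P.mean(0).round(4), 'roll', cast(c,[278,302],.158).round(4))
plan([*P.mean(0)[:2],.14],-1,3)
E
```

```text
[[0.6053 0.1967 0.008 ]
 [0.6818 0.195  0.008 ]
 [0.6444 0.2324 0.008 ]
 [0.6427 0.1558 0.008 ]] [0.6436 0.195  0.008 ] roll [[0.6418 0.1201 0.158 ]]
t 16.4 tcp [0.6412 0.1219 0.1354] x-axis [-0.003  0.003 -1.   ] yaw y -1.1 turn -0.1 op 0.559 q6 0.05
[-0.15, 0.03, -2.44, -0.04]
[-0.15, 0.03, -2.44, -0.04]
[-0.15, 0.03, -2.44, -0.04]
```

>>> {"api": "drive_tool", "payload": {
  "steps": [
    [0,0.1,-2,0,0.4],
    [0,0.1,-2.5,0,0.4],
    [0.5,0,-2,0,0.4],
    [1.5,0,-0.9,0,0.4],
    [2.5,0,0,0,0.4],
    [2,0,0,0,0.4],
    [1,0,0,0,0.4],
    [0.5,0,0,0,0.4],
    [0,0,0,0,0.4],
    [0,0,0,0,0.4]
  ]
}}

```text
time: 17.4
eef_pos: [0.647, 0.1908, 0.0577]
tcp_rot: [0.506, 0.494, -0.505, 0.495]
contact_force: [-0.0, 0.3, -0.4]
opening: 0.563
```

```bash
python3 - <<'E'
from h import *
plan([.6436,.195,.012],-1,1)
E
```

```text
t 17.4 tcp [0.647  0.1908 0.0577] x-axis [ 0.002  0.    -1.   ] yaw y -1.3 turn -0.3 op 0.563 q6 0.16
[4.57, -0.36, -0.41, -0.32]
```

>>> {"api": "drive_tool", "payload": {
  "steps": [
    [1,-0.35,-0.4,0,0.4],
    [1.5,0,0,0,0.4],
    [1,0,0,0,0.4],
    [0.6,0,0,0,0.4],
    [0.2,0,0,0,0.4],
    [0.1,0,0,0,0.4],
    [0,0,0,0,0.4]
  ]
}}

```text
time: 18.1
eef_pos: [0.6432, 0.195, 0.0131]
tcp_rot: [0.506, 0.494, -0.506, 0.494]
contact_force: [0.1, -0.4, -1.0]
opening: 0.57
```

>>> {"api": "drive_tool", "payload": {
  "steps": [
    [0.1,0,0,0,0.4],
    [0,0,0,0,0.4]
  ]
}}

```text
time: 18.3
eef_pos: [0.6431, 0.1951, 0.0122]
tcp_rot: [0.506, 0.494, -0.505, 0.494]
contact_force: [0.8, -0.1, -0.1]
opening: 0.561
```

>>> {"api": "drive_tool", "payload": {
  "steps": [
    [0.1,0,0,0,0.4],
    [0.1,0,0,0,0.4],
    [0,0,0,0,0.4]
  ]
}}

```text
time: 18.6
eef_pos: [0.6431, 0.1951, 0.0105]
tcp_rot: [0.506, 0.494, -0.506, 0.494]
contact_force: [-1.3, 0.5, 2.3]
opening: 0.565
```

>>> {"api": "drive_tool", "payload": {
  "steps": [
    [0,0,0,0,0.58],
    [0,0,0,0,0.62],
    [0,0,0,0,0.7],
    [0,0,0,0,0.8],
    [0,0,0,0,0.8],
    [-1,0,0,0,0.8],
    [-2,0,0,0,0.8],
    [-3,0,0,0,0.8],
    [-3,0,0,0,0.8],
    [-3,0,0,0,0.8]
  ]
}}

```text
time: 19.6
eef_pos: [0.6429, 0.1951, 0.1318]
tcp_rot: [0.506, 0.494, -0.505, 0.494]
contact_force: [-0.1, 0.2, -0.5]
opening: 0.797
```

```bash
python3 - <<'E'
from h import *
c=snap('wrist','wrist7')
cv2.imwrite('pics/c7.png',c['frame'][:,:,::-1])
plan([.632,-.2285,.16],-8.15,17)
E
```

```text
t 19.65 tcp [0.6463 0.1957 0.1387] x-axis [ 0.011  0.002 -1.   ] yaw y -1.3 turn 6.9 op 0.799 q6 0.17
[-0.13, -0.03, 2.5, 0.4]
[-0.13, -0.01, 2.5, 0.4]
[-0.13, 0.01, 2.5, 0.4]
[-0.13, 0.03, 2.5, 0.4]
[-0.13, 0.04, 2.5, 0.4]
[-0.13, 0.06, 2.5, 0.4]
[-0.13, 0.08, 2.5, 0.4]
[-0.13, 0.1, 2.49, 0.4]
[-0.13, 0.11, 2.49, 0.4]
[-0.13, 0.13, 2.49, 0.4]
[-0.13, 0.15, 2.49, 0.4]
[-0.13, 0.17, 2.49, 0.4]
[-0.13, 0.18, 2.49, 0.4]
[-0.13, 0.2, 2.49, 0.4]
[-0.13, 0.22, 2.49, 0.4]
[-0.13, 0.24, 2.49, 0.4]
[-0.13, 0.25, 2.48, 0.4]
```

View pics/wrist7.png

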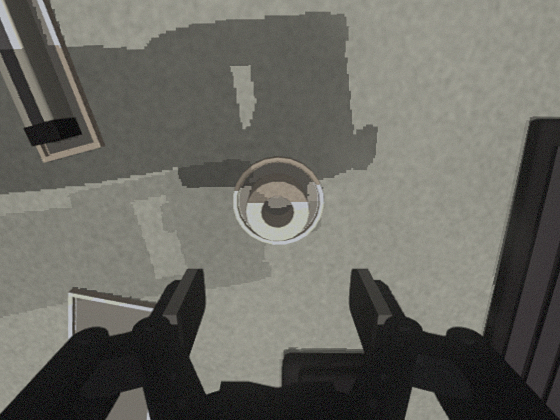

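The roll stands flat in the round tray at (278,205). Now back to the cassette.

>>> {"api": "drive_tool", "payload": {
  "steps": [
    [-0.2,0,2.5,0.4,1],
    [-0.2,0,2.5,0.4,1],
    [-0.2,0,2.5,0.4,1],
    [-0.2,0,2.5,0.4,1],
    [-0.2,0,2.5,0.4,1],
    [-0.2,0.05,2.5,0.4,1],
    [-0.2,0.1,2.5,0.4,1],
    [-0.2,0.1,2.5,0.4,1],
    [-0.2,0.1,2.5,0.4,1],
    [-0.2,0.15,2.5,0.4,1]
  ]
}}

```text
time: 20.65
eef_pos: [0.6343, -0.056, 0.1505]
tcp_rot: [0.523, 0.476, -0.523, 0.477]
contact_force: [0.4, 0.3, -0.3]
opening: 1.0
```

>>> {"api": "drive_tool", "payload": {
  "steps": [
    [0,0.15,2.5,0.4,1],
    [0,0.15,2.5,0.4,1],
    [0,0.2,2.5,0.4,1],
    [0,0.2,2.5,0.4,1],
    [0,0.2,2.5,0.4,1],
    [0,0.25,2.5,0.4,1],
    [0,0.25,2.4,0.4,1],
    [0,0,0,0,1],
    [0,0,0,0,1]
  ]
}}

```text
time: 21.55
eef_pos: [0.6284, -0.2296, 0.1501]
tcp_rot: [0.534, 0.463, -0.534, 0.463]
contact_force: [-0.6, -0.2, -0.3]
opening: 1.001
```

```bash
python3 - <<'E'
from h import *
c=snap('wrist','wrist8')
f=c['frame']; g=cv2.cvtColor(f,cv2.COLOR_RGB2HSV)
cv2.imwrite('pics/c8.png',cv2.resize(f[90:330,190:370,::-1],None,fx=2.4,fy=2.4))
plan([.632,-.2285,.047],-8.15,1)
E
```

```text
t 21.6 tcp [ 0.6285 -0.2288  0.15  ] x-axis [ 0.  0. -1.] yaw y -8.1 turn 0.0 op 1.001 q6 -0.36
[10.3, 0.34, -0.08, 0.05]
```

View pics/c8.png

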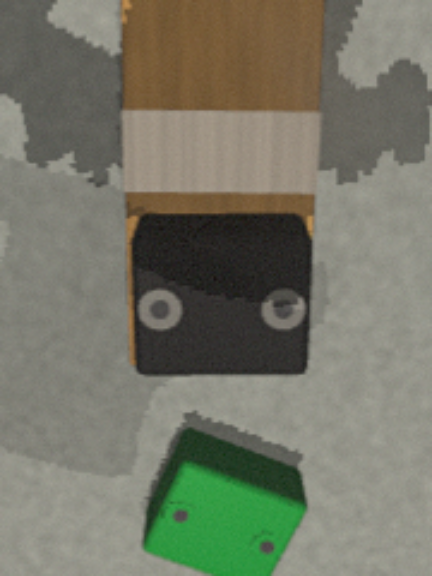

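Cassette hubs at crop (160,310) and (283,310). The cassette is undisturbed and the green decoy lies clear of it.

```bash
python3 - <<'E'
from h import *
c=load('wrist8'); h=cast(c,np.array([[160,310],[283,309.5]])/2.4+[190,90]-.3,.07); d=h[1]-h[0]; print(h.mean(0).round(4),np.linalg.norm(d),np.degrees(np.arctan2(d[1],d[0])))
E
```

```text
[ 0.6319 -0.2286  0.07  ] 0.03676935123608931 -7.966855571878083
```

>>> {"api": "drive_tool", "payload": {
  "steps": [
    [1,0.35,0,0,1],
    [2.5,0,0,0,1],
    [2.5,0,0,0,1],
    [2,0,0,0,1],
    [1.5,0,0,0,1],
    [0.6,0,0,0,1],
    [0.2,0,0,0,1],
    [0,0,0,0,1],
    [0,0,0,0,1]
  ]
}}

```text
time: 22.5
eef_pos: [0.6328, -0.2303, 0.0482]
tcp_rot: [0.534, 0.463, -0.534, 0.464]
contact_force: [0.0, 0.8, 0.7]
opening: 0.998
```

>>> {"api": "drive_tool", "payload": {
  "steps": [
    [0.1,0,0,0,0.85],
    [0,0,0,0,0.75],
    [0,0,0,0,0.7],
    [0,0,0,0,0.65],
    [0,0,0,0,0.6],
    [0,0,0,0,0.55],
    [0,0,0,0,0.45],
    [0,0,0,0,0.45],
    [0,0,0,0,0.45]
  ],
  "force": 30
}}

```text
time: 23.4
eef_pos: [0.6322, -0.2301, 0.0462]
tcp_rot: [0.534, 0.463, -0.534, 0.464]
contact_force: [0.6, -0.6, 2.0]
opening: 0.623
```

>>> {"api": "drive_tool", "payload": {
  "steps": [
    [-0.3,0,0,0,0.45],
    [-0.7,0,0,0,0.45],
    [-1.5,0,0,0,0.45],
    [-2,0,0,0,0.45],
    [-2,0,0,0,0.45],
    [-1.5,0,0,0,0.45],
    [-1,0,0,0,0.45],
    [0,0,0,0,0.45],
    [0,0,0,0,0.45]
  ]
}}

```text
time: 24.3
eef_pos: [0.6317, -0.2297, 0.1355]
tcp_rot: [-0.534, -0.464, 0.534, -0.463]
contact_force: [-0.5, -0.1, -1.3]
opening: 0.627
```

```bash
python3 - <<'E'
from h import *
print('tray cas: x axis 175.3 -> tool y yaw -4.7')
plan([.4316,-.3129,.14],-4.7,10)
E
```

```text
tray cas: x axis 175.3 -> tool y yaw -4.7
t 24.3 tcp [ 0.6317 -0.2297  0.1355] x-axis [-0.001  0.    -1.   ] yaw y -8.1 turn -3.4 op 0.627 q6 -0.36
[-0.04, -1.86, 1.11, -0.34]
[-0.04, -1.87, 1.09, -0.34]
[-0.04, -1.88, 1.08, -0.34]
[-0.04, -1.88, 1.07, -0.34]
[-0.04, -1.89, 1.06, -0.34]
[-0.04, -1.9, 1.05, -0.34]
[-0.04, -1.9, 1.04, -0.34]
[-0.04, -1.91, 1.03, -0.34]
[-0.04, -1.91, 1.02, -0.34]
[-0.04, -1.92, 1.0, -0.34]
```

>>> {"api": "drive_tool", "payload": {
  "steps": [
    [0,-1.85,1.1,-0.34,0.45],
    [0,-1.85,1.1,-0.34,0.45],
    [0,-1.9,1.1,-0.34,0.45],
    [0,-1.9,1.1,-0.34,0.45],
    [0,-1.9,1.05,-0.34,0.45],
    [0,-1.9,1.05,-0.34,0.45],
    [0,-1.9,1.0,-0.34,0.45],
    [0,-1.9,1.0,-0.34,0.45],
    [0,-1.9,1.0,-0.34,0.45],
    [0,-1.9,1.0,-0.34,0.45]
  ]
}}

```text
time: 25.3
eef_pos: [0.4306, -0.3121, 0.1343]
tcp_rot: [-0.52, -0.48, 0.52, -0.478]
contact_force: [-0.6, -0.2, -0.6]
opening: 0.624
```

>>> {"api": "drive_tool", "payload": {
  "steps": [
    [0,0,0,0,0.45],
    [0,0,0,0,0.45]
  ]
}}

```text
time: 25.5
eef_pos: [0.4318, -0.3122, 0.1349]
tcp_rot: [0.521, 0.479, -0.52, 0.478]
contact_force: [-1.3, -0.0, -1.4]
opening: 0.625
```

```bash
python3 - <<'E'
from h import *
plan([.4316,-.3129,.012],-4.7,1)
snap('wrist','wrist9')
E
```

```text
t 25.5 tcp [ 0.4318 -0.3122  0.1349] x-axis [-0.001  0.001 -1.   ] yaw y -4.8 turn -0.1 op 0.625 q6 -0.73
[12.29, 0.0, 0.09, -0.07]
```

View pics/wrist9.png

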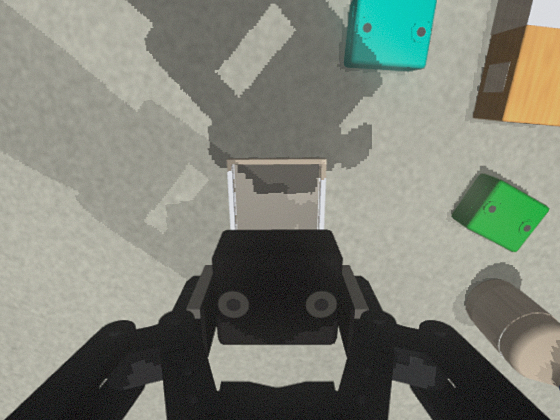

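Far tray rim corners at (227,160) and (327,160). The cassette is held level, hubs at (234,304) and (321,304).

```bash
python3 - <<'E'
from h import *
c=load('wrist9'); P=cast(c,[[227,160],[327,160]],.008); d=P[1]-P[0]; a=np.arctan2(d[1],d[0]); print(np.linalg.norm(d),np.degrees(a),P.mean(0)-.037*np.array([-np.sin(a),np.cos(a),0]))
h=cast(c,[[234,304],[321,304]],.1587); print('cas',h.mean(0).round(4))
E
```

```text
0.08196075347568854 -4.806598196468415 [ 0.43128813 -0.3136027   0.008     ]
cas [ 0.4318 -0.3105  0.1587]
```

>>> {"api": "drive_tool", "payload": {
  "steps": [
    [1,0,0.25,0,0.45],
    [2.5,0,0,0,0.45],
    [2.5,0,0,0,0.45],
    [2.5,0,0,0,0.45],
    [2,0,0,0,0.45],
    [1,0,0,0,0.45],
    [0.5,0,0,0,0.45],
    [0.2,0,0,0,0.45],
    [0,0,0,0,0.45],
    [0,0,0,0,0.45]
  ]
}}

```text
time: 26.55
eef_pos: [0.4326, -0.3157, 0.0149]
tcp_rot: [0.52, 0.478, -0.52, 0.48]
contact_force: [-1.1, -0.3, -1.1]
opening: 0.624
```

>>> {"api": "drive_tool", "payload": {
  "steps": [
    [0.1,0,0,0,0.45],
    [0.1,0,0,0,0.45],
    [0,0,0,0,0.45]
  ]
}}

```text
time: 26.85
eef_pos: [0.4319, -0.3151, 0.012]
tcp_rot: [0.52, 0.479, -0.52, 0.479]
contact_force: [0.2, 1.2, -1.3]
opening: 0.624
```

>>> {"api": "drive_tool", "payload": {
  "steps": [
    [0.1,0,0,0,0.45],
    [0.1,0,0,0,0.45],
    [0,0,0,0,0.45]
  ]
}}

```text
time: 27.15
eef_pos: [0.4318, -0.3149, 0.0096]
tcp_rot: [-0.52, -0.479, 0.52, -0.479]
contact_force: [-0.8, -0.7, -1.0]
opening: 0.623
```

>>> {"api": "drive_tool", "payload": {
  "steps": [
    [0.1,0,0,0,0.45],
    [0,0,0,0,0.45]
  ]
}}

```text
time: 27.35
eef_pos: [0.432, -0.3151, 0.0091]
tcp_rot: [-0.52, -0.479, 0.52, -0.479]
contact_force: [-0.6, 1.1, 2.0]
opening: 0.621
```

>>> {"api": "drive_tool", "payload": {
  "steps": [
    [0,0,0,0,0.64],
    [0,0,0,0,0.68],
    [0,0,0,0,0.75],
    [0,0,0,0,0.85],
    [0,0,0,0,0.85],
    [-1,0,0,0,0.85],
    [-2,0,0,0,0.85],
    [-3,0,0,0,0.85],
    [-3,0,0,0,0.85],
    [-3,0,0,0,0.85]
  ]
}}

```text
time: 28.35
eef_pos: [0.4319, -0.315, 0.1307]
tcp_rot: [-0.52, -0.479, 0.52, -0.479]
contact_force: [-0.1, -0.3, -0.4]
opening: 0.845
```

```bash
python3 - <<'E'
from h import *
snap('wrist','wrist10'); c=snap('top','top2')
f=c['frame']; g=cv2.cvtColor(f,cv2.COLOR_RGB2HSV)[165:235,295:380]
m=(g[...,1]>110)&(g[...,0]>8)&(g[...,0]<28)&(g[...,2]>90); print('carton',m.sum(),np.round(rect(c,m,.04,(295,165)),1))
w=load('wrist5'); g=cv2.cvtColor(w['frame'],cv2.COLOR_RGB2HSV)[95:260,235:325]; k=(g[...,1]>110)&(g[...,0]>5)&(g[...,0]<28)&(g[...,2]>70); print('carton w5',np.round(rect(w,k,.04,(235,95)),1))
plan([.638,-.187,.20],-8.8,12)
E
```

```text
carton 751 [ 636.6 -185.4  146.6   58.8   81.3]
carton w5 [ 637.9 -185.8  148.1   60.6   81.3]
t 28.45 tcp [ 0.4344 -0.3176  0.1349] x-axis [ 0.008 -0.008 -1.   ] yaw y -4.7 turn 4.1 op 0.85 q6 -0.74
[-0.54, 1.61, -1.22, 0.34]
[-0.54, 1.6, -1.23, 0.34]
[-0.54, 1.59, -1.24, 0.34]
[-0.54, 1.58, -1.25, 0.34]
[-0.54, 1.58, -1.26, 0.34]
[-0.54, 1.57, -1.27, 0.34]
[-0.54, 1.56, -1.28, 0.34]
[-0.54, 1.55, -1.29, 0.34]
[-0.54, 1.55, -1.3, 0.34]
[-0.54, 1.54, -1.3, 0.34]
[-0.54, 1.53, -1.31, 0.34]
[-0.54, 1.52, -1.32, 0.34]
```

View pics/wrist10.png

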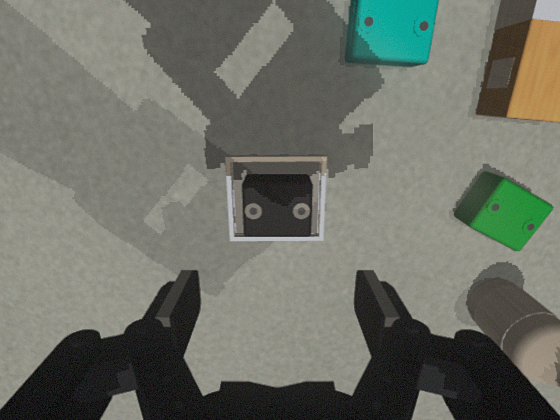

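The cassette lies flat and centred in its tray at (278,210). The carton is unchanged at (0.637, -0.186), yaw -8.7°. Going for it.

>>> {"api": "drive_tool", "payload": {
  "steps": [
    [-0.5,1.6,-1.2,0.34,1],
    [-0.5,1.6,-1.2,0.34,1],
    [-0.5,1.6,-1.25,0.34,1],
    [-0.5,1.6,-1.25,0.34,1],
    [-0.5,1.6,-1.25,0.34,1],
    [-0.5,1.55,-1.25,0.34,1],
    [-0.5,1.55,-1.25,0.34,1],
    [-0.5,1.55,-1.3,0.34,1],
    [-0.5,1.55,-1.3,0.34,1],
    [-0.5,1.55,-1.3,0.34,1]
  ]
}}

```text
time: 29.45
eef_pos: [0.6024, -0.2066, 0.1782]
tcp_rot: [-0.534, -0.464, 0.534, -0.463]
contact_force: [-0.3, -0.2, 1.0]
opening: 1.0
```

>>> {"api": "drive_tool", "payload": {
  "steps": [
    [0,1.5,-1.3,0.34,1],
    [0,1.5,-1.3,0.3,1],
    [0,0,0,0,1],
    [0,0,0,0,1]
  ]
}}

```text
time: 29.85
eef_pos: [0.6351, -0.1857, 0.178]
tcp_rot: [-0.536, -0.461, 0.537, -0.46]
contact_force: [-0.3, -0.1, 0.2]
opening: 1.0
```

```bash
python3 - <<'E'
from h import *
plan([.637,-.1857,.01],-8.7,1)
E
```

```text
t 29.85 tcp [ 0.6351 -0.1857  0.178 ] x-axis [-0.002  0.    -1.   ] yaw y -8.7 turn 0.0 op 1.0 q6 -0.29
[16.8, 0.22, -0.03, 0.0]
```

>>> {"api": "drive_tool", "payload": {
  "steps": [
    [1.5,0.2,0,0,1],
    [2.5,0,0,0,1],
    [3,0,0,0,1],
    [3,0,0,0,1],
    [2.5,0,0,0,1],
    [2,0,0,0,1],
    [1.2,0,0,0,1],
    [0.6,0,0,0,1],
    [0.3,0,0,0,1],
    [0.2,0,0,0,1]
  ]
}}

```text
time: 30.85
eef_pos: [0.6381, -0.1867, 0.0115]
tcp_rot: [0.537, 0.46, -0.536, 0.461]
contact_force: [0.1, -0.0, 0.4]
opening: 0.997
```

>>> {"api": "drive_tool", "payload": {
  "steps": [
    [0,0,0,0,0.9],
    [0,0,0,0,0.85],
    [0,0,0,0,0.8],
    [0,0,0,0,0.75],
    [0,0,0,0,0.7],
    [0,0,0,0,0.6],
    [0,0,0,0,0.5],
    [0,0,0,0,0.5],
    [0,0,0,0,0.5]
  ],
  "force": 70
}}

```text
time: 31.75
eef_pos: [0.6382, -0.1865, 0.0118]
tcp_rot: [0.537, 0.46, -0.536, 0.461]
contact_force: [0.4, 0.2, 5.9]
opening: 0.711
```

>>> {"api": "drive_tool", "payload": {
  "steps": [
    [-0.2,0,0,0,0.5],
    [-0.5,0,0,0,0.5],
    [-1,0,0,0,0.5],
    [-2,0,0,0,0.5],
    [-2,0,0,0,0.5],
    [-2,0,0,0,0.5],
    [-1.5,0,0,0,0.5],
    [-1,0,0,0,0.5],
    [0,0,0,0,0.5],
    [0,0,0,0,0.5]
  ]
}}

```text
time: 32.75
eef_pos: [0.6371, -0.1861, 0.1122]
tcp_rot: [-0.537, -0.461, 0.537, -0.46]
contact_force: [-0.4, -0.8, -3.6]
opening: 0.706
```

```bash
python3 - <<'E'
from h import *
plan([.4654,.0137,.115],-13.4,13)
E
```

```text
t 32.75 tcp [ 0.6371 -0.1861  0.1122] x-axis [-0.001  0.    -1.   ] yaw y -8.7 turn 4.7 op 0.706 q6 -0.28
[-0.02, -1.54, -1.32, 0.36]
[-0.02, -1.55, -1.31, 0.36]
[-0.02, -1.56, -1.3, 0.36]
[-0.02, -1.56, -1.29, 0.36]
[-0.02, -1.57, -1.28, 0.36]
[-0.02, -1.58, -1.27, 0.36]
[-0.02, -1.59, -1.26, 0.36]
[-0.02, -1.6, -1.25, 0.36]
[-0.02, -1.6, -1.24, 0.36]
[-0.02, -1.61, -1.23, 0.36]
[-0.02, -1.62, -1.22, 0.36]
[-0.02, -1.63, -1.21, 0.36]
[-0.02, -1.63, -1.2, 0.36]
```

>>> {"api": "drive_tool", "payload": {
  "steps": [
    [0,-1.55,-1.3,0.36,0.5],
    [0,-1.55,-1.3,0.36,0.5],
    [0,-1.55,-1.3,0.36,0.5],
    [0,-1.55,-1.3,0.36,0.5],
    [0,-1.55,-1.3,0.36,0.5],
    [0,-1.6,-1.25,0.36,0.5],
    [0,-1.6,-1.25,0.36,0.5],
    [0,-1.6,-1.25,0.36,0.5],
    [0,-1.6,-1.25,0.36,0.5],
    [0,-1.6,-1.25,0.36,0.5]
  ]
}}

```text
time: 33.75
eef_pos: [0.5039, -0.0317, 0.1114]
tcp_rot: [-0.55, -0.444, 0.552, -0.442]
contact_force: [-0.3, 0.5, -2.8]
opening: 0.711
```

>>> {"api": "drive_tool", "payload": {
  "steps": [
    [0,-1.6,-1.2,0.36,0.5],
    [0,-1.6,-1.2,0.36,0.5],
    [0,-1.6,-1.2,0.36,0.5],
    [0,0,0,0,0.5],
    [0,0,0,0,0.5],
    [0,0,0,0,0.5]
  ]
}}

```text
time: 34.35
eef_pos: [0.467, 0.0127, 0.1126]
tcp_rot: [-0.555, -0.438, 0.555, -0.438]
contact_force: [0.1, -0.6, -2.7]
opening: 0.714
```

```bash
python3 - <<'E'
from h import *
plan([.4654,.0137,.0148],-13.4,1)
snap('wrist','wrist11')
E
```

```text
t 34.35 tcp [0.467  0.0127 0.1126] x-axis [-0. -0. -1.] yaw y -13.4 turn -0.0 op 0.714 q6 0.04
[9.78, -0.18, -0.06, -0.04]
```

View pics/wrist11.png

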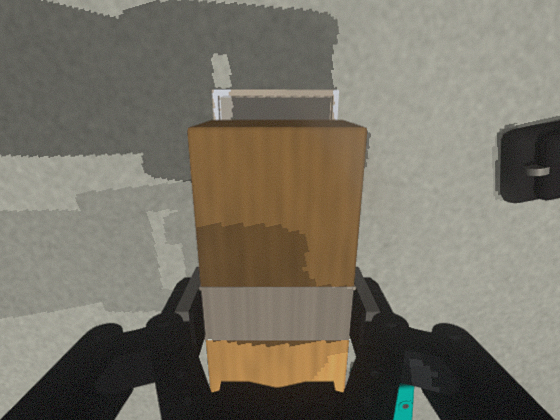

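Far tray rim corners at (213,90) and (340,90). The carton's top far edge runs (190,127)–(366,127), or its top edge may sit at row 121.

```bash
python3 - <<'E'
from h import *
c=load('wrist11'); P=cast(c,[[213,90],[340,90]],.008); d=P[1]-P[0]; a=np.arctan2(d[1],d[0]); u=np.array([-np.sin(a),np.cos(a),0]); print(np.linalg.norm(d),np.degrees(a),P.mean(0)-.089*u)
B=cast(c,[[190,127],[366,127]],.1126-.0118+.04); d=B[1]-B[0]; b=np.arctan2(d[1],d[0]); print(np.linalg.norm(d),np.degrees(b),B.mean(0)-.075*u)
E
```

```text
0.08958834246276869 -13.475838441778157 [0.46642199 0.0129753  0.008     ]
0.05926595801598391 -13.475021461752958 [0.46684178 0.01225491 0.1408    ]
```

>>> {"api": "drive_tool", "payload": {
  "steps": [
    [1.5,0,0,0,0.5],
    [2.5,0,0,0,0.5],
    [2.5,0,0,0,0.5],
    [1.5,0,0,0,0.5],
    [0.7,0,0,0,0.5],
    [0.4,0,0,0,0.5],
    [0.2,0,0,0,0.5],
    [0,0,0,0,0.5],
    [0,0,0,0,0.5]
  ]
}}

```text
time: 35.3
eef_pos: [0.4674, 0.013, 0.0207]
tcp_rot: [0.555, 0.438, -0.555, 0.439]
contact_force: [0.8, 0.3, -2.7]
opening: 0.714
```

>>> {"api": "drive_tool", "payload": {
  "steps": [
    [0.1,0,0,0,0.5],
    [0.1,0,0,0,0.5],
    [0,0,0,0,0.5]
  ]
}}

```text
time: 35.6
eef_pos: [0.4666, 0.0132, 0.0179]
tcp_rot: [0.555, 0.438, -0.555, 0.438]
contact_force: [0.2, 0.1, -3.2]
opening: 0.711
```

>>> {"api": "drive_tool", "payload": {
  "steps": [
    [0.1,0,0,0,0.5],
    [0.1,0,0,0,0.5],
    [0,0,0,0,0.5]
  ]
}}

```text
time: 35.9
eef_pos: [0.4665, 0.0132, 0.0156]
tcp_rot: [-0.555, -0.438, 0.555, -0.438]
contact_force: [-0.1, -0.4, -3.6]
opening: 0.712
```

>>> {"api": "drive_tool", "payload": {
  "steps": [
    [0.1,0,0,0,0.5],
    [0,0,0,0,0.5]
  ]
}}

```text
time: 36.1
eef_pos: [0.4667, 0.0131, 0.0148]
tcp_rot: [0.555, 0.438, -0.555, 0.438]
contact_force: [-0.6, -0.4, -3.7]
opening: 0.709
```

>>> {"api": "drive_tool", "payload": {
  "steps": [
    [0.1,0,0,0,0.5],
    [0,0,0,0,0.5]
  ]
}}

```text
time: 36.3
eef_pos: [0.4667, 0.0131, 0.0148]
tcp_rot: [-0.555, -0.438, 0.555, -0.438]
contact_force: [-3.9, 0.7, 5.8]
opening: 0.713
```

Contact with the floor at the expected height. Releasing and rising.

>>> {"api": "drive_tool", "payload": {
  "steps": [
    [0,0,0,0,0.73],
    [0,0,0,0,0.78],
    [0,0,0,0,0.85],
    [0,0,0,0,0.95],
    [0,0,0,0,1],
    [-1,0,0,0,1],
    [-2,0,0,0,1],
    [-3,0,0,0,1],
    [-4,0,0,0,1],
    [-4,0,0,0,1]
  ]
}}

```text
time: 37.3
eef_pos: [0.4662, 0.0133, 0.1555]
tcp_rot: [-0.555, -0.438, 0.555, -0.438]
contact_force: [0.4, -0.7, 1.0]
opening: 1.0
```

>>> {"api": "drive_tool", "payload": {
  "steps": [
    [-2,0,0,0,1],
    [0,0,2,0,1],
    [0,0,3,0,1],
    [0,0,4,0,1],
    [0,0,4,0,1],
    [0,0,4,0,1],
    [0,0,2,0,1],
    [0,0,0,0,1],
    [0,0,0,0,1],
    [0,0,0,0,1]
  ]
}}

```text
time: 38.3
eef_pos: [0.4226, -0.1708, 0.174]
tcp_rot: [0.555, 0.438, -0.555, 0.438]
contact_force: [0.1, 0.4, -0.6]
opening: 0.998
```

```bash
python3 - <<'E'
from h import *
c=snap('top','top3'); s=snap('scene','scene3'); print(readout.get_state()['contact_force'])
a=c['frame'][145:300,120:450,::-1]; b=s['frame'][130:350,100:400,::-1]
A=cv2.resize(a,(640,300),interpolation=cv2.INTER_CUBIC); B=cv2.resize(b,(409,300),interpolation=cv2.INTER_CUBIC)
cv2.imwrite('pics/fin.png',np.vstack([A,np.hstack([B,np.zeros((300,231,3),np.uint8)])]))
E
```

```text
[ 0.62315606 -0.04880251 -0.54771824]
```

View pics/fin.png

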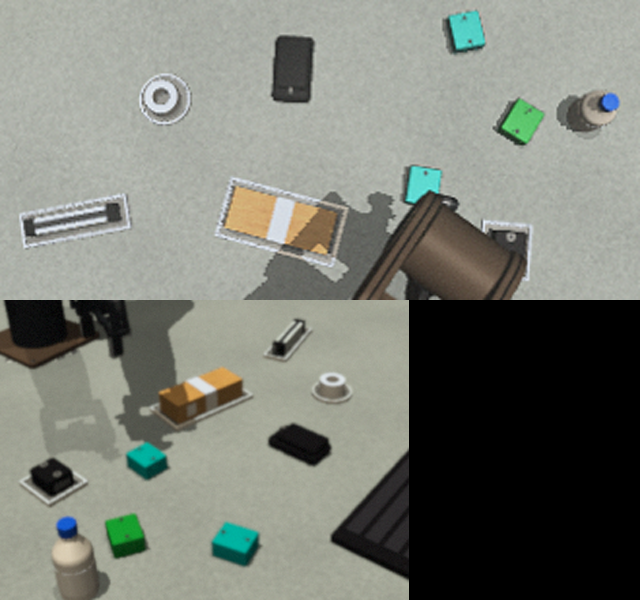

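All four parts lie flat in their trays, the mouse and bottle are where they were, and the gripper is clear. Handing in.

```bash
python3 -c "
from plant import sign_off; print(sign_off())"
```

```text
the job is handed in; nothing more can be done
None
```

I took the pile apart in the order given (bar, roll, cassette, carton). Each part was lowered into its own tray until the wrist force showed contact with the floor, and only then released. The job was handed in at about 38 s of the 120 s allowed, and no verdict was reported.

- **Final pictures:** the last top and scene views show all four parts flat and upright in their trays, with the mouse, bottle and coloured look-alikes where they were at the start. The arm partly hid the cassette tray in the top view, but the scene view and an earlier wrist view showed it in place.
- **Centring:** the bar measured about 1–2 mm from its tray's centre after release. For the other three, I only checked the held part against the tray by measurement before lowering (about 1–3 mm, corrected on the way down), and looked at the result by eye afterwards.
- **Robot clear:** the gripper was open and touching nothing. The last reading of about 0.8 N is no more than the usual sensor noise.
- **Disagreements:** no check failed. Camera readings disagreed by up to about 2–4 mm on some outlines, such as the cassette's bevelled top, which is well inside the tolerances.

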